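Level the marble riser, then put the salt on it

ROBOT

A 6-joint arm with a two-finger parallel gripper is mounted at the origin on a cart in front of the work surface, level with it; the furniture and walls round the work are solid. World frame = base frame: x ahead of the robot, y to its left, z up, the work surface at z = 0. Lengths are in m, angles in rad, forces in N, time in s.
With the tool pointing down it reaches from about 0.35 to 0.975 m from the base axis. Payload 7.1 kg.
Tool frame: the origin (TCP) lies midway between the tips of the shut fingers; the grasp point (between the pads) lies 19 mm behind it; z points along the fingers, y is the line along which they close (so a half turn about z gives the same grasp; the last joint's range is limited). The gripper opens to 88 mm and grips with 3 to 60 N. Pads are 20 mm wide; open, the fingers measure 115 mm over their backs; the gripper's body (75 mm by 178 mm) begins 61 mm behind the grasp point.
Start: joints at [1.142, 0.423, 1.63, -0, 1.089, -0.019], TCP at [0.249, 0.573, 0.223] pointing down, gripper open.
Joint ranges: [-3, 3], [-0.9, 2.11], [0.09, 2.58], [-1.31, 4.45], [0.11, 2.69], [-2.54, 2.54]. Speed limits (rad/s): [2.39, 2.39, 3.01, 3.14, 3.14, 3.14].

INTERFACE

Orientations are given as a unit quaternion [w, x, y, z].
In Python, from station import move_pose, movel, movej, command_gripper, wait, inverse_kinematics, read_camera, camera_info, MotionError, job_done, get_time, get_joint_pos, get_qvel, get_effort, get_tcp_pos, get_ee_rot, get_ft_force, get_ft_torque, get_grip_width, get_finger_force gives the robot as it stands. Calls block until the motion is done:
- move_pose(position, orientation): joint-space move of the TCP to a pose.
- movel(position, frame=None, v=0.15, until_force=None): straight line of the TCP; frame=None keeps the orientation; v is the mean speed in m/s. With until_force (N) it stops when the force on the tool has changed by that much, and returns True; else False.
- movej(angles): joint-space move.
- command_gripper(opening): opening from 0.0 (shut) to 1.0 (fully open); the grip force is fixed at half the most; returns when the fingers have stopped.
- wait(seconds).
- inverse_kinematics(position, orientation): joint angles nearest the present ones, or None.
- read_camera(name): name is "side" or "top" or "wrist"; returns the picture (420x560x3 uint8, red, green, blue); there is no depth.
- camera_info(name): a dict with "intrinsics" (3x3 intrinsics, pixels), "dist" ([k1, k2, p1, p2, k3] as OpenCV has them; the pictures are not rectified), "T" (4x4, takes a point from camera to world coordinates); the wrist camera has in their place "tool_from_camera" (4x4, takes a point from camera to tool coordinates, whose origin is the TCP and whose axes are the flange's). Camera axes: x right, y up, looking along -z (the intrinsics and any distortion apply to the point x, -y, -z); pixel columns grow to the right and rows downward; lengths in m; the calibration is good to about 2 mm. A picture is of the moment at which its call begins: read the wrist's pose just before it. camera_info takes no time and is no camera call.
A pose or a line that the arm cannot do raises MotionError and nothing moves.
- job_done(): hands the job in; it is judged then, once.
Readings, each from a call of its own:
- get_time(): time.
- get_joint_pos(): joint angles.
- get_qvel(): joint speeds.
- get_effort(): joint torques, N m.
- get_tcp_pos(): TCP position.
- get_ee_rot(): TCP orientation.
- get_ft_force(): force on the tool from outside, world axes, zero at the start.
- get_ft_torque(): the same for the moment, N m.
- get_grip_width(): opening from 0.0 (shut) to 1.0 (fully open).
- get_finger_force(): force on a finger pad.
Only numpy, scipy, OpenCV 4.12 (cv2) and the standard library are available. Lean on these libraries where they do the work, as an engineer would, in place of code of your own. Each camera call takes 0.05 s, during which the arm holds its last target. There are 200 camera calls.

TASK

The marble riser rocks because its adjustable foot hangs clear of the worktop. Turn the foot's black knob clockwise until the rubber pad just touches the worktop and carries a light load, without screwing on so that it presses hard or jacks the riser up. Then stand the salt shaker upright on the bare end of the slab next to the knob and let go; leave the riser, the sugar canister on it and the two spice jars where they are.

Things in the scene. Friction and masses are not known exactly. Their poses are not given: they have to be found in the camera images.
- riser: Loose riser, 4 kg: marble slab 200 x 260 x 30 mm (x, y, z), top 85 mm above the worktop, on three fixed legs at x, y = (-80, 30), (50, -100), (80, 110) mm. Origin: on the worktop under the slab's middle; z up. A steel ear at its right (-y) end carries the adjustable foot at (-60, -165) mm, clear of the slab. Pushed sideways with over about 25 N it slides.
- screw: Adjustable foot: upright screw with a round fluted black knob on top, 40 mm across, 30 mm high, and a rubber pad below. Origin: middle of the knob, on the axis, 115 mm above the worktop at the start; z up. Turned clockwise seen from above it sinks, knob and all, 10 mm a turn, and stays as left. Free, it takes about 0.02 N m; the knob's rubber bush gives 1 rad per N m, springing back on release.
- pad_spot (a point): Point on the worktop surface straight below the screw, where the pad will touch (it moves with the riser). The pad is a disc 50 mm across that turns with the screw. How far below the knob it is set differs each time: at the start its underside hangs 1.5 to 6 mm over the worktop, and the knob's height does not tell how much.
- foot_load (a point): Middle of the ear, 54 mm above the worktop. Once the pad touches, its load grows by about 8 N per mm of sinking (6 to 9 N per radian of the knob), and it rubs on the worktop, so the knob takes about 0.02 N m more for each N of load, also felt while holding it still. 1 to 12 N is light; over 15 N is pressing hard; at about 20 N the riser begins to lift off a leg.
- worktop: The fixed worktop on which all stands; its surface is at z = 0 (its origin is of no use).
- canister: Green sugar canister with a wooden lid, full, 1 kg, 102 mm across and 140 mm high, standing at the left rear of the slab. Origin: centre of its underside.
- salt: Salt shaker: clear and white glass body 44 mm across up to 66 mm, then a grey domed cap 34 mm across; 90 mm high, 0.1 kg, the lowest of the three small containers left of the riser. Origin: centre of its underside; z up.
- spice_a: Spice jar with a white cap, 46 mm across, 100 mm high, near the salt shaker. Origin: centre of its underside.
- spice_b: Spice jar with a red cap, 45 mm across, 106 mm high, near the salt shaker. Origin: centre of its underside.
- slab_bare_end (a point): Point on the slab's top, 85 mm above the worktop, in the middle of its bare end next to the knob, at x, y = (-20, -70) mm on the riser; a good place for the salt shaker.
There are look-alikes about, which are no part of the job. Leave any purple look-alike of the salt alone.

How it is judged:
By the outcome, as a careful person would: the job done as asked, in the order asked, and still so for the second after the job is handed in, with the robot touching nothing.
It also fails if it takes over 72 s, if anything falls off the work surface, if the arm or the gripper's body presses on something with over 40 N, if the wrist force passes 120 N, or if a joint passes its speed limit or range.

## Working session

There is one attempt and no reset: what is moved stays moved. The work goes in short steps, each a Python script; the robot and the scene stay as the last script left them, time stands still between calls to the robot, and variables do not carry over. Pictures are saved under pics/ and viewed, at most 10 in all, crops included, and the job is handed in when it is done.

```bash
mkdir -p pics; ls; cat > h.py <<'E'
import numpy as np, cv2
from station import *
def cam(name):
    c=camera_info(name); return np.array(c["intrinsics"],float),np.array(c["dist"],float),c
def camT(name):
    K,d,c=cam(name)
    if name!="wrist": return K,d,np.array(c["T"])
    from scipy.spatial.transform import Rotation as R
    q=get_ee_rot(); T=np.eye(4); T[:3,:3]=R.from_quat([q[1],q[2],q[3],q[0]]).as_matrix(); T[:3,3]=get_tcp_pos()
    return K,d,T@np.array(c["tool_from_camera"])
def ray(KdT,uv):
    K,d,T=KdT
    p=cv2.undistortPoints(np.array([[uv]],float),K,d)[0,0]
    v=T[:3,:3]@np.array([p[0],-p[1],-1]); return T[:3,3],v
def atz(KdT,uv,z):
    o,v=ray(KdT,uv); return o+v*(z-o[2])/v[2]
def proj(KdT,P):
    K,d,T=KdT; q=(np.linalg.inv(T)@np.append(P,1))[:3]*[1,-1,-1]
    return cv2.projectPoints(q.reshape(1,1,3),np.zeros(3),np.zeros(3),K,d)[0][0,0]
def save(name,fn,scale=1,crop=None):
    im=read_camera(name); 
    if crop: x0,y0,x1,y1=crop; im=im[y0:y1,x0:x1]
    im=cv2.resize(im,None,fx=scale,fy=scale,interpolation=cv2.INTER_CUBIC)
    cv2.imwrite("pics/"+fn,cv2.cvtColor(im,cv2.COLOR_RGB2BGR))
E
python3 - <<'E'
from h import *
print(get_time(),get_tcp_pos(),get_ee_rot(),get_grip_width())
save("top","top0.png",1.4); save("side","side0.png",1.4)
for n in("top","side"): print(camT(n))
E
```

```text
pics
0.0 [0.24877026 0.57275866 0.22190582] [-1.67641272e-04  2.03458795e-01  9.79083214e-01 -7.41924342e-04] 0.9996189296972329
(array([[408.54124771,   0.        , 287.4913265 ],
       [  0.        , 408.54124771, 207.85402001],
       [  0.        ,   0.        ,   1.        ]]), array([-0.11523415,  0.        ,  0.        ,  0.        ,  0.        ]), array([[ 5.77547231e-02,  9.71320181e-01, -2.30654501e-01,
         2.84808507e-01],
       [-9.98330746e-01,  5.62700889e-02, -1.30153233e-02,
         1.13357237e-01],
       [ 3.36903123e-04,  2.31021176e-01,  9.72948664e-01,
         1.30036121e+00],
       [ 0.00000000e+00,  0.00000000e+00,  0.00000000e+00,
         1.00000000e+00]]))
(array([[449.05738514,   0.        , 277.33495276],
       [  0.        , 449.05738514, 209.78157707],
       [  0.        ,   0.        ,   1.        ]]), array([-0.04253778,  0.        ,  0.        ,  0.        ,  0.        ]), array([[-0.99006887,  0.07030288, -0.12174208,  0.41895157],
       [-0.14041823, -0.53647074,  0.83215495,  1.13743738],
       [-0.00680817,  0.84098552,  0.54101479,  0.72908514],
       [ 0.        ,  0.        ,  0.        ,  1.        ]]))
```

View pics/top0.png

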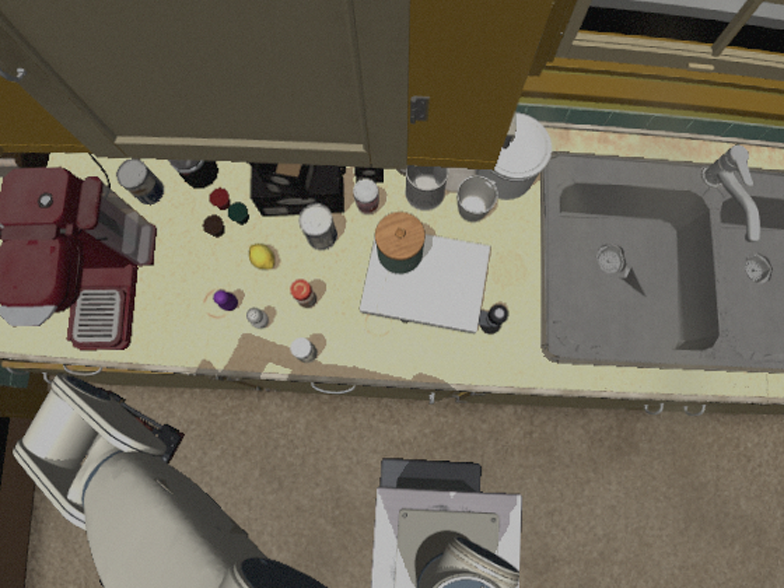

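View pics/side0.png

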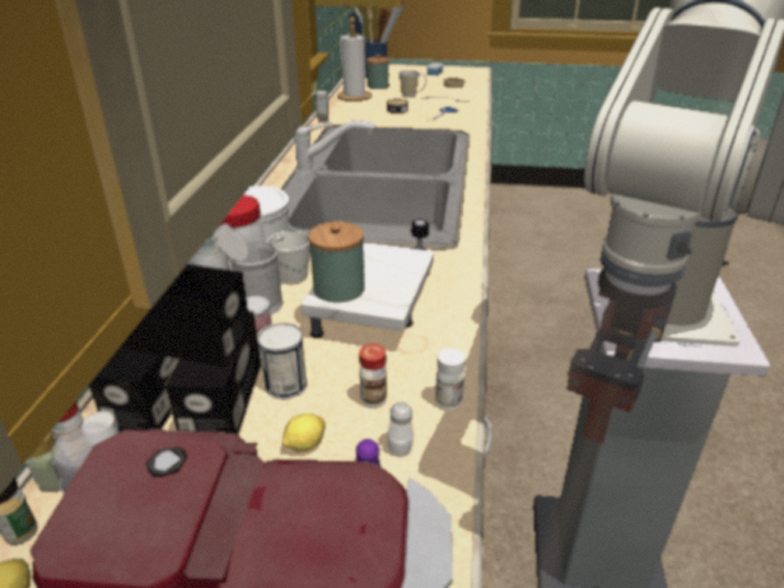

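The top picture shows the knob at about (498,315), salt cap at (257,313), white jar cap at (304,347), red cap at (302,288), slab corners (490,245), (477,331) and (361,315), all at 1.4x scale. The purple decoy is at (225,299). I'll zoom in on the work area.

```bash
python3 - <<'E'
from h import *
save("top","top1.png",3.6,(150,120,370,280))
C=camT("top")
for n,u,z in [("knob",(498,313),.13),("salt",(257,311),.088),("wj",(304,345),.1),("rj",(301,286),.106),("c1",(490,245),.085),("c2",(477,331),.085),("c3",(361,315),.085),("can",(401,232),.225+0.0)]:
    print(n,atz(C,np.array(u)/1.4,z).round(4))
E
```

```text
knob [ 0.5266 -0.0731  0.13  ]
salt [0.5092 0.4432 0.088 ]
wj [0.4399 0.331  0.1   ]
rj [0.5663 0.3487 0.106 ]
c1 [ 0.6897 -0.0595  0.085 ]
c2 [ 0.4938 -0.0357  0.085 ]
c3 [0.5144 0.2162 0.085 ]
can [0.6596 0.1376 0.225 ]
```

View pics/top1.png

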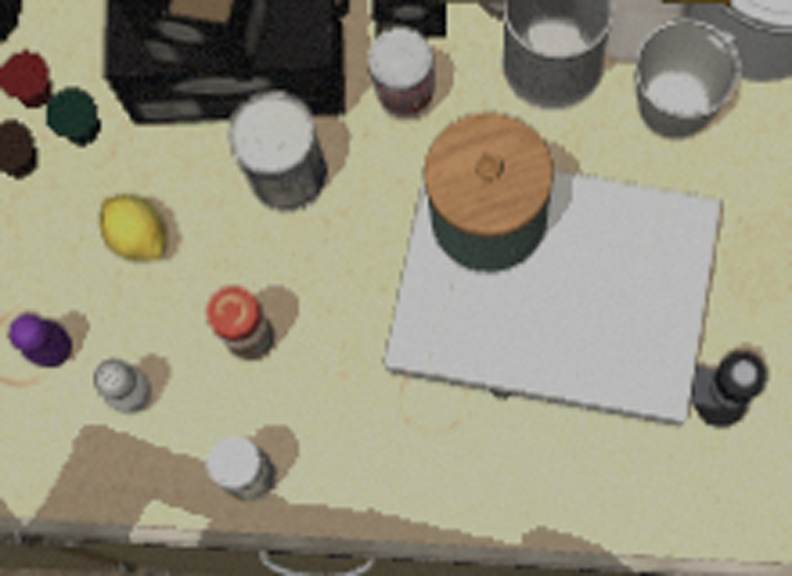

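In the crop the knob top is at (743,375). The slab's top corners are at (721,203), (687,416) and (387,367). The salt body is at (123,385), with purple at (40,338) and the caps at (235,313) and (237,464). Next I'll refine the geometry and check the wrist range at the knob.

```bash
cat >> h.py <<'E'
def quat(psi): return [0,np.cos(psi/2),np.sin(psi/2),0]
E
python3 - <<'E'
from h import *
C=camT("top")
for n,u,z in [("knob",(743,375),.13),("salt",(115,376),.085),("saltbase",(133,398),.0),("wj",(235,462),.1),("rj",(235,311),.106),("c1",(721,203),.085),("c2",(687,416),.085),("c3",(387,367),.085),("can",(488,168),.23),("purple",(27,330),.085)]:
    print(n,atz(C,np.array(u)/3.6+[150,120],z).round(4))
for d in range(-360,361,20):
    j=inverse_kinematics([.527,-.073,.105],quat(np.radians(d)))
    print(d,None if j is None else np.round(j,2))
E
```

```text
knob [ 0.5249 -0.0751  0.13  ]
salt [0.5023 0.4482 0.085 ]
saltbase [0.4984 0.4528 0.    ]
wj [0.4339 0.336  0.1   ]
rj [0.5599 0.3472 0.106 ]
c1 [ 0.6852 -0.0605  0.085 ]
c2 [ 0.4965 -0.036   0.085 ]
c3 [0.5238 0.2179 0.085 ]
can [0.655  0.1398 0.23  ]
purple [0.5376 0.5296 0.085 ]
-360 [-0.16  0.46  1.91 -0.    0.77  1.41]
-340 [-0.16  0.46  1.91 -0.    0.77  1.06]
-320 [-0.16  0.46  1.91 -0.    0.77  0.71]
-300 [-0.16  0.46  1.91 -0.    0.77  0.36]
-280 [-0.16  0.46  1.91 -0.    0.77  0.01]
-260 [-0.16  0.46  1.91 -0.    0.77 -0.33]
-240 [-0.16  0.46  1.91 -0.    0.77 -0.68]
-220 [-0.16  0.46  1.91 -0.    0.77 -1.03]
-200 [-0.16  0.46  1.91 -0.    0.77 -1.38]
-180 [-0.16  0.46  1.91 -0.    0.77 -1.73]
-160 [-0.16  0.46  1.91 -0.    0.77 -2.08]
-140 [-0.16  0.46  1.91 -0.    0.77 -2.43]
-120 None
-100 None
-80 None
-60 [-0.16  0.46  1.91 -0.    0.77  2.46]
-40 [-0.16  0.46  1.91 -0.    0.77  2.11]
-20 [-0.16  0.46  1.91 -0.    0.77  1.76]
0 [-0.16  0.46  1.91 -0.    0.77  1.41]
20 [-0.16  0.46  1.91 -0.    0.77  1.06]
40 [-0.16  0.46  1.91 -0.    0.77  0.71]
60 [-0.16  0.46  1.91 -0.    0.77  0.36]
80 [-0.16  0.46  1.91 -0.    0.77  0.01]
100 [-0.16  0.46  1.91 -0.    0.77 -0.33]
120 [-0.16  0.46  1.91 -0.    0.77 -0.68]
140 [-0.16  0.46  1.91 -0.    0.77 -1.03]
160 [-0.16  0.46  1.91 -0.    0.77 -1.38]
180 [-0.16  0.46  1.91 -0.    0.77 -1.73]
200 [-0.16  0.46  1.91 -0.    0.77 -2.08]
220 [-0.16  0.46  1.91 -0.    0.77 -2.43]
240 None
260 None
280 None
300 [-0.16  0.46  1.91 -0.    0.77  2.46]
320 [-0.16  0.46  1.91 -0.    0.77  2.11]
340 [-0.16  0.46  1.91 -0.    0.77  1.76]
360 [-0.16  0.46  1.91 -0.    0.77  1.41]
```

```bash
python3 - <<'E'
from h import *
p=np.array([.525,-.0765,.29])
t=get_time(); move_pose(p,quat(np.radians(222))); print(get_time()-t,get_tcp_pos(),get_joint_pos())
C=camT("wrist"); np.savez("w1.npz",K=C[0],d=C[1],T=C[2]); print(C[2].round(3),proj(C,[.525,-.0765,.13]))
save("wrist","w1.png",1.4); print(get_ft_force(),get_ft_torque())
E
```

```text
2.5167 [ 0.52509104 -0.07601482  0.28993807] [-1.66270593e-01  2.07972578e-01  1.77142636e+00  1.37185240e-04
  1.16227554e+00 -2.47064001e+00]
[[-0.67  -0.716 -0.196  0.472]
 [ 0.742 -0.646 -0.178 -0.124]
 [ 0.    -0.265  0.964  0.451]
 [ 0.     0.     0.     1.   ]] [268.1124825  194.29555368]
[-0.69666838 -0.87925049  0.03525317] [7.00309962e-02 2.26425325e-02 2.33442628e-05]
```

View pics/w1.png

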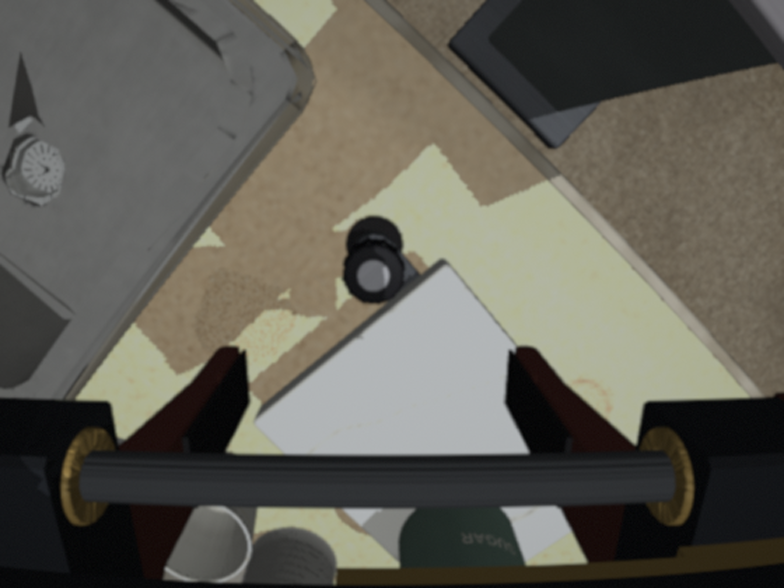

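The wrist view shows the knob's grey top disc at about (374,274) at 1.4x, within 1 px of my prediction. The slab's right-end corners are at (444,262) and (257,417). I'll get the disc centroid by code, then descend, close gently and check for side load.

```bash
python3 - <<'E'
from h import *
C=camT("wrist"); im=cv2.imread("pics/w1.png",0); im=cv2.resize(im,(560,420),interpolation=cv2.INTER_AREA)
m=(im>85).astype(np.uint8); n,l,s,c=cv2.connectedComponentsWithStats(m[180:212,251:283])
for i in range(1,n): print(s[i],c[i]+[251,180])
i=l[195-180,267-251]; u=c[i]+[251,180]; k=atz(C,u,.13); print(k, atz(C,u,.125))
for q in [(444,262),(257,417)]: print(atz(C,np.array(q)/1.4,.085))
if not(abs(k[0]-.525)<.004 and abs(k[1]+.0765)<.004): raise SystemExit
np.save("knob.npy",k)
psi=np.radians(220)
t=get_time(); movel([k[0],k[1],.20],quat(psi),v=.25); movel([k[0],k[1],.102],v=.12,until_force=6)
print(get_time()-t,get_tcp_pos(),k,get_ft_force())
for g in (.53,.49,.47,.46):
    command_gripper(g); print(g,get_grip_width(),get_finger_force(),get_ft_force(),get_ft_torque(),get_time())
    if np.linalg.norm(get_ft_force()[:2])>6: break
E
```

```text
[  5   6  23  21 374] [266.77540107 196.48128342]
[ 0 31  1  1  1] [251. 211.]
[ 0.52729085 -0.07600492  0.13      ] [ 0.52815411 -0.07526519  0.125     ]
[ 0.49383262 -0.03811289  0.085     ]
[ 0.68209213 -0.06098174  0.085     ]
1.475 [ 0.52795726 -0.07610349  0.1027649 ] [ 0.52729085 -0.07600492  0.13      ] [ 0.22752508 -0.41296009 -0.43095734]
0.53 0.5277088852586961 0.0 [ 0.47474734  0.56033464 -0.3334051 ] [ 0.04463677  0.02828515 -0.02051716] 4.9833
0.49 0.4879935637603852 0.0 [-0.39660952  0.74237997  0.12620876] [ 0.06486756 -0.007099    0.04504386] 5.2833
0.47 0.4721529738988761 0.9652484580874443 [ 0.36712123 -1.85303186 -1.83004269] [-0.21963445 -0.12525205  0.04254166] 5.5417
0.46 0.4628234703761525 2.466917484998703 [ 2.60862178 -3.63342541 -3.34508887] [-0.57336675 -0.40181538  0.00090159] 5.7583
```

One finger touches slightly first, so I'll shift about 0.6 mm along the relief direction and then grip.

```bash
cat >> h.py <<'E'
def ft(n=10,dt=.02):
    a=[]
    for _ in range(n): a.append(np.r_[get_ft_force(),get_ft_torque()]); wait(dt)
    a=np.array(a); return a.mean(0),a.std(0)
E
python3 - <<'E'
from h import *
p=np.array(get_tcp_pos()); print(p)
movel(p+np.array([.6,-.8,0])*.0007,v=.02)
f,s=ft(); print(get_tcp_pos(),f.round(3),s.round(3),get_finger_force())
command_gripper(.44); f,s=ft(); print(f.round(3),s.round(3),get_finger_force(),get_grip_width())
command_gripper(.40); f,s=ft(); print(f.round(3),s.round(3),get_finger_force(),get_grip_width(),get_tcp_pos(),get_time())
E
```

```text
[ 0.5278541  -0.07639123  0.1020882 ]
[ 0.52798045 -0.07674269  0.10201617] [-0.293  0.155  0.383  0.071  0.029 -0.005] [0.421 0.535 0.433 0.023 0.017 0.034] 0.0
[-0.701  1.113  0.152  0.305  0.155 -0.008] [0.437 0.707 0.493 0.037 0.039 0.028] 30.000096559524536 0.4494388168265286
[-1.444  2.516  0.962  0.506  0.289 -0.014] [0.433 0.351 0.368 0.032 0.039 0.022] 30.00018686056137 0.45217492363161743 [ 0.52805663 -0.07680371  0.10204588] 6.9417
```

```bash
cat > turn.py <<'E'
from h import *
import sys
p0=np.array([.52805,-.0768,.102]); psi0=np.radians(220); L=.01/2/np.pi
def goto(r):
    move_pose(p0-[0,0,r*L],quat(psi0-r))
def rd(r,n=10):
    wait(.1); f,s=ft(n); print(round(r,2),f.round(3),np.array(get_tcp_pos()).round(4)[2],round(get_joint_pos()[5],3),round(get_time(),2)); return f
E
python3 - <<'E'
from turn import *
r=0; 
for d in (.3,.3,.3,.25,.25,.25,.25,.25,.25):
    r+=d; goto(r); f=rd(r)
    if f[5]>.09 or np.linalg.norm(f[:3])>10: break
np.save("r.npy",r)
E
```

```text
0.3 [-0.915  0.28   0.215  0.071  0.183  0.015] 0.1016 -2.137 7.6
0.6 [-0.292 -3.64   0.027 -0.576  0.071  0.004] 0.1011 -1.837 8.26
0.9 [-0.358 -5.968 -0.362 -0.974  0.063  0.025] 0.1006 -1.536 8.92
1.15 [-0.846 -7.143 -0.174 -1.183  0.116 -0.01 ] 0.1002 -1.286 9.53
1.4 [-1.281e+00 -7.997e+00  1.860e-01 -1.362e+00  1.950e-01 -4.000e-03] 0.0998 -1.037 10.15
1.65 [-1.811e+00 -9.011e+00  5.370e-01 -1.505e+00  2.870e-01  2.000e-03] 0.0994 -0.786 10.77
1.9 [-2.31  -9.706  1.27  -1.627  0.396  0.014] 0.099 -0.536 11.38
```

Side load is growing, at −10 N in y, so I'll re-centre in −y and continue.

```bash
python3 - <<'E'
import turn; from turn import *
r=float(np.load("r.npy"))
off=np.zeros(3); K=9000.
f=np.array([-2.3,-9.7]); 
for i in range(14):
    off[:2]+=np.clip(f[:2]/K,-.0008,.0008)*.7
    if i: r+=.2
    turn.p0=p0+off; goto(r); f=rd(r,8)
    if f[5]>.07 or np.linalg.norm(f[:3])>13 : break
print(off); np.savez("st.npz",r=r,off=off)
E
```

```text
1.9 [-1.411 -6.64   0.538 -1.141  0.26   0.008] 0.099 -0.538 11.87
2.1 [-1.86  -4.862  1.302 -0.862  0.374 -0.011] 0.0987 -0.342 12.41
2.3 [-2.796 -2.169  1.97  -0.416  0.489  0.016] 0.0983 -0.141 12.95
2.5 [-3.117  0.738  3.009  0.072  0.556 -0.004] 0.098 0.059 13.49
2.7 [-3.425  2.817  3.65   0.384  0.612  0.019] 0.0977 0.259 14.03
2.9 [-2.936  3.327  4.383  0.468  0.632  0.043] 0.0974 0.459 14.57
3.1 [-3.158  2.224  5.014  0.365  0.644  0.077] 0.0972 0.661 15.12
[-0.00138795 -0.0010881   0.        ]
```

Contact began near r≈2.7, with torque rising 0.02 → 0.077 N·m (about 3 N of load). Before the last small turn I'll relieve the slight downward push.

```bash
python3 - <<'E'
import turn; from turn import *
s=np.load("st.npz"); r=float(s["r"]); off=s["off"]+np.array([-.0003,.0002,.0004])
turn.p0=p0+off; goto(r); f=rd(r,15)
if f[2]>2.5: off[2]+=.0004; turn.p0=p0+off; goto(r); f=rd(r,15)
for _ in range(2):
    if f[5]>.105: break
    r+=.15; goto(r); f=rd(r,15)
np.savez("st.npz",r=r,off=off)
E
```

```text
3.1 [ 0.497 -0.315 -2.582 -0.112 -0.036  0.068] 0.0974 0.662 15.72
3.25 [ 2.369 -0.725 -4.505 -0.217 -0.251  0.081] 0.0972 0.811 16.33
3.4 [ 3.055 -0.215 -3.788 -0.099 -0.344  0.1  ] 0.097 0.961 16.95
```

```bash
python3 - <<'E'
import turn; from turn import *
s=np.load("st.npz"); r=float(s["r"]); off=s["off"]+np.array([.0002,0,-.0002])
turn.p0=p0+off; goto(r); f=rd(r,15)
command_gripper(.55); p=np.array(get_tcp_pos()); f=rd(r,5); command_gripper(.9)
movel([p[0],p[1],.30],v=.25)
q=quat(np.radians(80)); move_pose([.5005,.450,.27],q); print(get_tcp_pos(),get_time())
C=camT("wrist"); print(proj(C,[.5005,.45,.09]))
save("wrist","w2.png",1.4)
E
```

```text
3.4 [ 1.477 -0.124  0.811 -0.057 -0.091  0.106] 0.0969 0.962 17.55
3.4 [-0.591  0.308  0.    -0.016  0.17  -0.006] 0.0967 0.962 18.12
[0.50114108 0.44904286 0.27011398] 21.6667
[267.96716917 191.10765415]
```

View pics/w2.png

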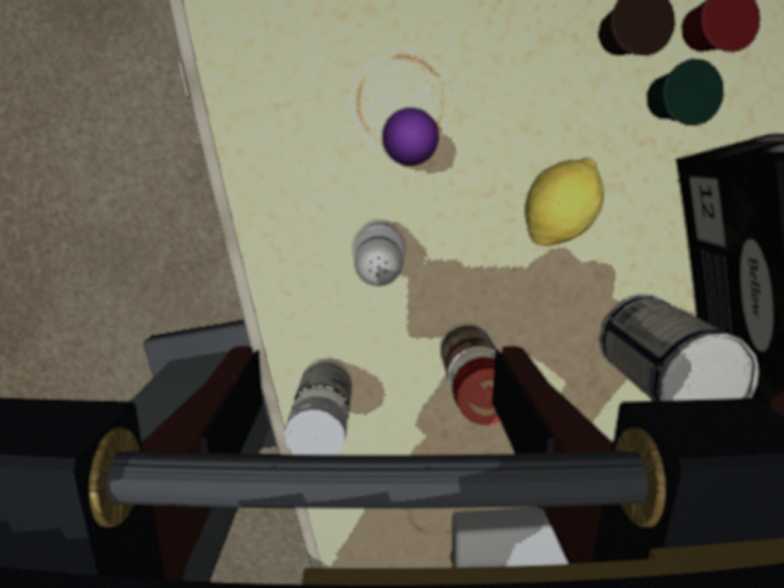

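Salt cap sits at (379,264), about 2 mm from the estimate, and both jars and the purple decoy are clear of the fingers. I'll refine and grasp.

```bash
python3 - <<'E'
from h import *
C=camT("wrist"); k=atz(C,np.array([379,263])/1.4,.088); print(k)
assert np.hypot(k[0]-.5005,k[1]-.45)<.008
q=quat(np.radians(80))
movel([k[0],k[1],.12],q,v=.2); hit=movel([k[0],k[1],.028],q,v=.1,until_force=5); print(hit,get_tcp_pos())
command_gripper(.4); print(get_grip_width()*88,get_finger_force())
p=np.array(get_tcp_pos()); print(p)
movel([p[0],p[1],.32],v=.25); print(get_ft_force(),get_grip_width()*88,get_time())
np.save("zg.npy",p[2])
E
```

```text
[0.50364683 0.45212021 0.088     ]
False [0.50409796 0.45249881 0.02864795]
41.10977632949252 30.000287164002657
[0.50363264 0.45216199 0.02811543]
[ 0.13961163 -0.09683344 -1.3413172 ] 40.71360278903309 25.6917
```

Held, but the width reads 41 mm rather than 44. I'll carry it over the slab and look before placing.

```bash
python3 - <<'E'
from h import *
q=quat(np.radians(83))
move_pose([.5765,.012,.32],q); print(get_time()); movel([.5765,.012,.19],q,v=.2)
print(get_time(),get_tcp_pos())
C=camT("side"); p=np.array(get_tcp_pos()); print(proj(C,p)); u=proj(C,p-[0,0,.03]); x,y=int(u[0]),int(u[1])
save("side","s2.png",4.5,(x-85,y-65,x+85,y+65)); print(x,y)
E
```

```text
27.325
28.125 [0.5772878  0.01238672 0.19083227]
[279.0908644  151.46230298]
279 161
```

View pics/s2.png

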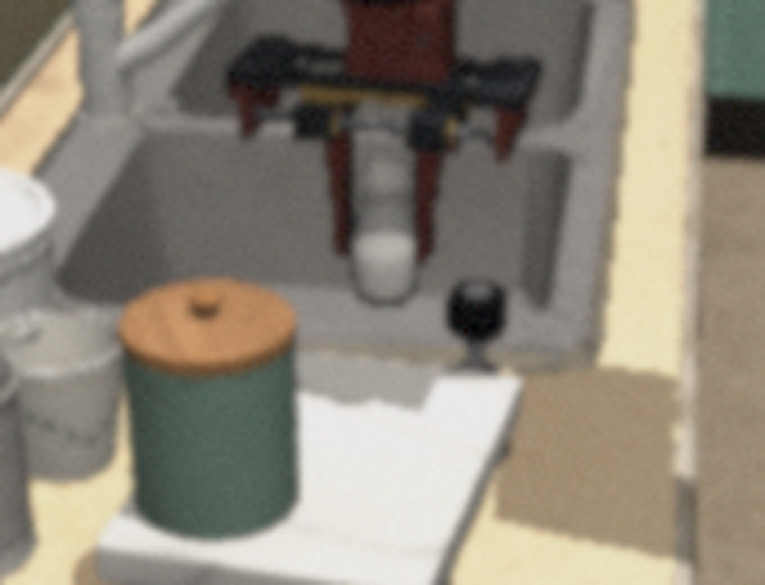

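The salt hangs upright in the fingers, clear of the canister and knob. I'll lower it until it touches.

```bash
python3 - <<'E'
from h import *
q=quat(np.radians(83))
movel([.5765,.012,.122],q,v=.12)
f0,_=ft(6); hit=movel([.5765,.012,.1115],q,v=.015,until_force=3); f,_=ft(6)
print(hit,get_tcp_pos(),f0.round(2),f.round(2),get_time())
if not hit and f[2]-f0[2]<.5: print("no contact")
else:
    command_gripper(.6); print(get_grip_width(),ft(4)[0].round(2)); command_gripper(.85)
    p=np.array(get_tcp_pos()); movel([p[0],p[1],.32],v=.2)
    move_pose([.42,.25,.32],q)
    save("side","s3.png",4,(180,130,370,270)); save("top","t3.png",4,(240,150,380,250)); print(get_time())
E
```

```text
True [0.57641216 0.01201864 0.11303924] [ 0.48 -0.36 -1.14 -0.06  0.05 -0.01] [-0.24  0.17  4.5  -0.05  0.08  0.02] 29.675
0.5987112381263405 [-0.31 -0.02  0.13 -0.04  0.06  0.  ]
33.1
```

View pics/s3.png

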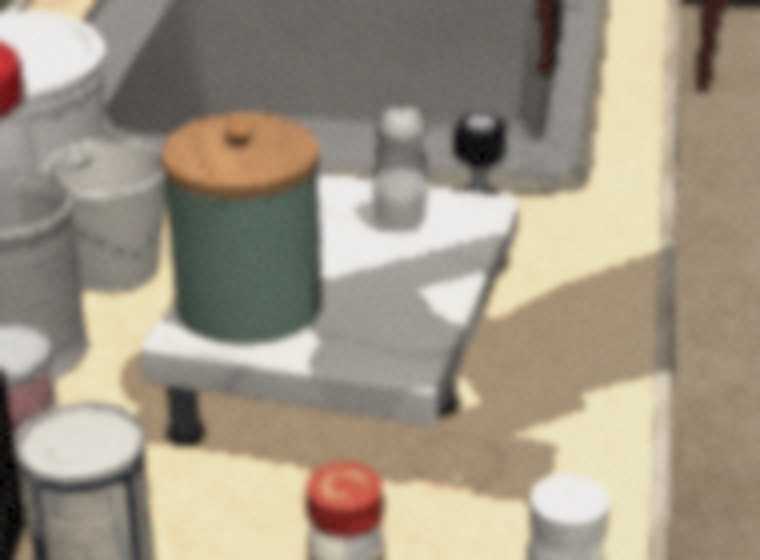

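View pics/t3.png

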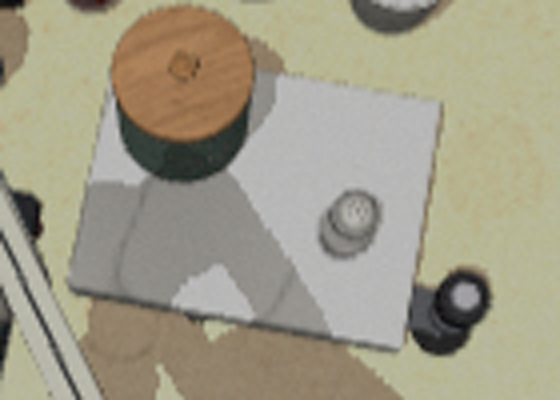

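The side and top views show the salt upright on the bare end at (355,222) in the top crop. The slab corners match the first picture to within 1 px, and the canister and jars haven't moved. The last knob torque, 0.106 N·m, means about 4 N on the pad.

```bash
python3 -c "
from station import *
print(get_time()); print(job_done())"
```

```text
33.1
the job is handed in; nothing more can be done
None
```

I handed the job in at 33.1 s: the foot's pad carries about 4 N (judged from the knob torque), the salt shaker stands upright and released on the slab's bare end, and the pictures show the riser, canister and jars where they were.

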